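# Step a knife carrier under the pointer and lock it

## Robot

A 6-joint arm with a two-finger parallel gripper is mounted at the origin on the work surface. World frame = base frame: x ahead of the robot, y to its left, z up, the work surface at z = 0. Lengths are in mm, angles in rad, forces in N, time in s.
With the tool pointing down it reaches from about 275 to 1000 mm from the base axis. Payload 8.4 kg.
Tool frame: the origin (TCP) lies midway between the tips of the shut fingers; the grasp point (between the pads) lies 19 mm behind it; z points along the fingers, y is the line along which they close (so a half turn about z gives the same grasp; the last joint's range is limited). The gripper opens to 85 mm and grips with 20 to 120 N. Pads are 22 mm wide; open, the fingers measure 114 mm over their backs; the gripper's body (76 mm by 85 mm) begins 54 mm behind the grasp point. The pads swing forward as they close: fully open they stand 13 mm farther back than shut.
Start: joints at [-1.343, 0.353, 1.633, -0, 1.155, -0.002], TCP at [142.363, -608.573, 231.281] pointing down, gripper open.
Joint ranges: [-2.63, 2.63], [-0.92, 2.1], [0.06, 2.66], [-1.3, 4.44], [0, 2.69], [-3.02, 3.02]. Speed limits (rad/s): [2.22, 2.22, 2.79, 3.14, 3.14, 3.14].

## Interface

Orientations are given as [roll, pitch, yaw] about the fixed x, y, z axes, in that order (R = Rz(yaw) Ry(pitch) Rx(roll)).
In Python, from rig import r, cams gives the robot as it stands. The module is installed in compiled form; this text tells all that it offers.
- The arm moves only by the tool send_rows, never from a script. Its argument "targets" is one flat list of numbers, 7 for each row, row after row: the shift along the tool's x, y, z in m, then the turn, a rotation vector about the tool's x, y, z in rad, then the opening, from -1 (shut) to 1 (fully open). In form: [tx, ty, tz, wx, wy, wz, fingers, tx, ty, tz, wx, wy, wz, fingers, ...]. A call has 1 to 12 rows; each row is the pose to reach, as a shift and turn from the pose commanded when the call began, along the tool's axes at that moment; what a row does not reach only later rows make up. A row lasts 1/12 s, in which the tool goes at most 41.7 mm and 7.16 degrees, less where a joint would pass 70% of its speed; a pose out of reach is approached as far as the arm can. A call with a gripper value outside its range is refused whole. The fingers move at their own pace and stop on an object; "grip_force" is the grip in N (left out, the last holds). Time passes only in rows, so rows that repeat a pose let the fingers close. It gives the time, the measured TCP pose, the force, the opening and the grip force at its end, in the units of the state.
- r.sense(): the state, without advancing time (a new reading comes with each control period).
- cams.grab_frame(name): name is "scene" or "top" or "wrist"; returns a dict with "color" (420x560x3 uint8, blue, green, red), "fx", "fy", "cx", "cy" (pixels), "k1" (the pictures are not rectified: a ray, as slopes to the right and down, at radius r is drawn at 1 + k1 r^2 times it, then the intrinsics apply), "xyz" and "attitude" of the camera in the world. Camera axes: x right, y down, z forward; pixel columns grow to the right and rows downward; lengths in mm; the calibration is good to about 2 mm. A picture is of the moment at which its call begins. There is no depth.
- r.sign_off(): hands the job in; it is judged then, once.
The state is a dict: "clock": time; "qpos": joint angles; "qvel": joint speeds; "joint_efforts": joint torques, N m; "eef_pos": TCP position; "tcp_rot": TCP orientation; "contact_force": force on the tool from outside, world axes, zero at the start; "wrist_torque": the same for the moment, N m; "opening": opening from 0.0 (shut) to 1.0 (fully open); "grasp_force": force on a finger pad.
Only numpy, scipy, OpenCV 4.12 (cv2) and the standard library are available. Lean on these libraries where they do the work, as an engineer would, in place of code of your own. Each camera call takes 0.05 s, during which the arm holds its last target. There are 200 camera calls.

## Task

Push the sliding carrier by its red handle so that the fixed brass pointer stands over the middle of the dot on the red-handled knife, then over that of the wooden-handled knife, then over that of the black-handled knife, pausing for a second at each. Leave the black knife's dot under the pointer and turn the lock collar by its bar until the bar's white end points to the red mark. Leave the knives lying in their nests, do not knock the pointer, and leave everything else on the bench where it is.

Things in the scene. Friction and masses are not known exactly. Their poses are not given: they have to be found in the camera images.
- base: Green cast base of a bench cross-slide table, fixed to the bench, 340 x 330 mm and 22 mm high, with a 110 x 110 mm foot on its left for the lock collar. Origin on the bench under the middle of the slides; its x points away from the robot (turned by up to 0.25 rad), y to the left, z up.
- saddle (a joint): Lower slide (m), moves the steel saddle and all on it along the base's +y, -0.095 to 0.095 counted from where it starts (which varies by 80 mm on the base); about 3 N of friction, stays where it is left.
- carrier (a joint): Upper slide (m), moves the aluminium carrier on the saddle along the base's +x, -0.010 to 0.085, starts at 0; about 2.5 N of friction, stays where left. Carrier 204 x 166 mm, upper face 57 mm above the bench; its handle moves both slides. It has three nests side by side, 46 mm apart in y, with 10 mm high ribs, each with a knife.
- grip (a point): Grip point, 90 mm above the bench, in the middle of the carrier's handle: a red paddle on the carrier's right edge, 80 mm wide (base x), 14 mm thick, 65 mm long, leaning 35 degrees from vertical to the right (base -y). 46 mm from its root, 22 mm short of its free end. Axes as the base's. Pinch it across its thickness, tool leaning the same way.
- pointer: Fixed pointer: steel column (24 mm thick, 194 mm tall) at the base's left far corner (base x 180, y 125 mm), a 12 mm bar 178 mm above the bench running from it to x -25, y 0 mm of the base, and there a 10 mm brass rod hanging down to a point. Origin and axes as the base's.
- pointer_tip (a point): The lower end of the brass pointer, 81 mm above the bench, 6 mm above the tops of the knife handles.
- collar (a joint): Turn (rad) of the lock collar, anticlockwise seen from above; -0.4 to 1.6, locked mark at 1.15 (at 0 the white end points right); stays where left. Axis leans 35 degrees from vertical to the left (base +y). Steel ring 66 mm across, 20 high, on it a black grip bar 72 long, 14 wide, 32 high with one white end, which when locked points to the red mark on the grey disc (92 mm across) below.
- collar_grip (a point): Grip point on the collar's axis, at the middle of the bar, 10 mm below its top and 22 mm above the ring. z along the collar's axis (upwards), the bar lies along y, its white end towards -y.
- knife_red: Loose paring knife with a red handle (100 x 27 x 18 mm) and a steel blade (about 70 mm long) beyond it, lying in one of the three nests, blade away from the robot; which nest varies. Origin under the middle of the handle; x along the knife towards the blade.
- red_dot (a point): Centre of the white dot (8 mm across) on the top of the red handle, +12 mm along the handle from its middle.
- knife_wood: Loose paring knife with a pale wooden handle (100 x 27 x 18 mm) and a steel blade (about 70 mm long) beyond it, lying in one of the three nests, blade away from the robot; which nest varies. Origin under the middle of the handle; x along the knife towards the blade.
- wood_dot (a point): Centre of the blue dot (8 mm across) on the top of the pale wooden handle, -4 mm along the handle from its middle.
- knife_black: Loose paring knife with a black handle (100 x 27 x 18 mm) and a steel blade (about 70 mm long) beyond it, lying in one of the three nests, blade away from the robot; which nest varies. Origin under the middle of the handle; x along the knife towards the blade.
- black_dot (a point): Centre of the yellow dot (8 mm across) on the top of the black handle, -20 mm along the handle from its middle.
- oil_bottle: Amber oil bottle, 60 mm across, 150 mm tall. Loose bystander; origin under its middle.
- grit_can: Yellow can, 50 mm across, 85 mm tall, in front of the collar. Loose bystander; origin under its middle.
- whetstone: Brown whetstone, 60 x 180 x 26 mm, on the right. Loose bystander; origin under its middle.
- wrench: Wrench lying flat, 180 mm long. Loose bystander; origin under its middle.
- brush: Brush lying flat, 190 mm long. Loose bystander; origin under its middle.
- mug: Blue mug, 76 mm across, 90 mm tall. Loose bystander; origin under its middle.
- paste_jar: White jar, 70 mm across, 90 mm tall. Loose bystander; origin under its middle.
Not all that is in view belongs to the job. Of the things like the knife_red, leave any that is purple; of the rest the smaller one is meant.

How it is judged:
By the outcome, as a careful person would: the job done as asked, in the order asked, and still so for the second after the job is handed in, with the robot touching nothing.
It also fails if it takes over 67 s, if anything falls off the work surface, if the arm or the gripper's body presses on something with over 40 N, if the wrist force passes 120 N, or if a joint passes its speed limit or range.

## Working session

There is one attempt and no reset: what is moved stays moved. The work goes in short steps, Python scripts to look and compute and a tool call to move; the robot and the scene stay as the last step left them, time stands still between calls to the robot, and variables do not carry over. Pictures are saved under pics/ and viewed, at most 10 in all, crops included, and the job is handed in when it is done.

Besides the shell and the picture viewer there is one more tool, called after ">>>" as a command line: name --argument value ..., lists and objects as JSON in quotes. send_rows: Moves the arm, as the interface text tells. Its arguments: {"type":"object","properties":{"targets":{"type":"array"},"grip_force":{"type":"number"}},"required":["targets"]}

```bash
mkdir -p pics
cat > h.py <<'E'
import numpy as np, cv2
from scipy.spatial.transform import Rotation as Ro
from rig import r, cams
def grab(n):
    f=cams.grab_frame(n); return f
def rotm(f):
    a=np.array(f["attitude"],float)
    if a.shape==(3,3): return a
    if a.size==4: return Ro.from_quat(a).as_matrix()
    return Ro.from_euler('xyz',a).as_matrix()
def K(f): return np.array([[f["fx"],0,f["cx"]],[0,f["fy"],f["cy"]],[0,0,1.]])
def ray(f,uv):
    d=np.array([(uv[0]-f["cx"])/f["fx"],(uv[1]-f["cy"])/f["fy"]]); p=d.copy()
    for _ in range(20): p=d/(1+f["k1"]*(p@p))
    v=rotm(f)@np.array([p[0],p[1],1]); return np.array(f["xyz"],float),v/np.linalg.norm(v)
def onz(f,uv,z):
    o,v=ray(f,uv); return o+v*(z-o[2])/v[2]
def tri(*fu):
    A=np.zeros((3,3));b=np.zeros(3)
    for f,uv in fu:
        o,v=ray(f,uv); M=np.eye(3)-np.outer(v,v); A+=M;b+=M@o
    p=np.linalg.solve(A,b)
    e=[np.linalg.norm((np.eye(3)-np.outer(ray(f,uv)[1],ray(f,uv)[1]))@(p-ray(f,uv)[0])) for f,uv in fu]
    return p,e
def proj(f,P):
    p=rotm(f).T@(np.array(P,float)-np.array(f["xyz"],float)); s=p[:2]/p[2]; s=s*(1+f["k1"]*(s@s))
    return np.array([s[0]*f["fx"]+f["cx"],s[1]*f["fy"]+f["cy"]])
E
python3 - <<'E'
from h import *
for n in("scene","top"):
    f=grab(n); print(n,{k:f[k] for k in f if k!="color"}); 
    cv2.imwrite(f"pics/{n}0.png",cv2.resize(f["color"],(800,600),interpolation=cv2.INTER_CUBIC))
print(r.sense())
E
```

```text
scene {'fx': 526.8929640968834, 'fy': 526.8929640968834, 'cx': 283.78231768143036, 'cy': 197.38744705991874, 'k1': -0.06957058377905809, 'xyz': array([1219.03519053, 1106.64595105, 1349.46722658]), 'attitude': array([-2.32100062e+00,  1.48291232e-03,  2.56783735e+00])}
top {'fx': 528.8237682282104, 'fy': 528.8237682282104, 'cx': 284.1139289965586, 'cy': 214.17803198763315, 'k1': -0.051973296154597996, 'xyz': array([ 376.71961641,  -22.71766385, 1524.91683045]), 'attitude': array([-3.06476382, -0.00627294, -1.56396262])}
{'clock': 0.1, 'qpos': array([-1.34337678e+00,  3.53599328e-01,  1.63407704e+00,  7.89742094e-06,
        1.15517891e+00, -2.39382733e-03]), 'qvel': array([ 0.00062966, -0.00056197, -0.00028768,  0.00092202, -0.00181272,
        0.00052787]), 'joint_efforts': array([ 3.01208649e-05, -6.06359625e+01, -3.42821789e+01,  2.10737676e-05,
        3.81489095e-03,  4.35693934e-06]), 'eef_pos': array([ 142.28118847, -608.14594179,  230.61658802]), 'tcp_rot': array([-3.14033005e+00, -1.02435367e-05,  2.29810171e-01]), 'contact_force': array([-1.3477066 ,  0.43058877, -0.43978895]), 'wrist_torque': array([-0.02820878, -0.00356075, -0.0198124 ]), 'grasp_force': 0.0, 'opening': 0.9963633817909828}
```

View pics/scene0.png

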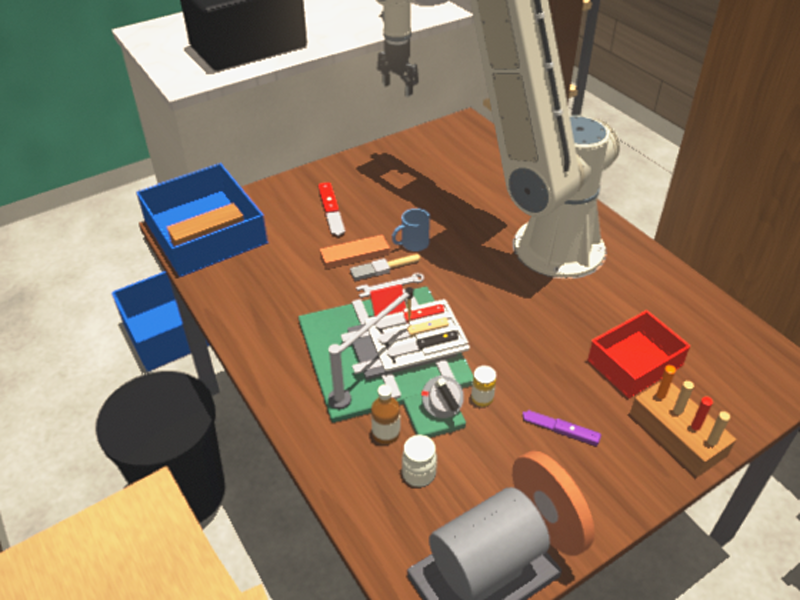

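View pics/top0.png

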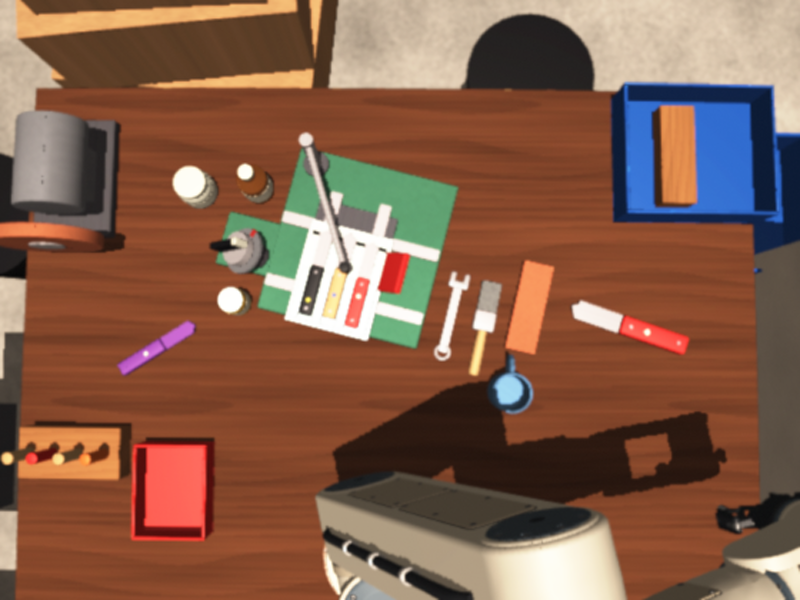

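The scene view (800×600) shows the base at about (385,350), the red handle at (390,298) and the collar bar at (443,395). The top view shows the red paddle at (394,272), the pointer tip at (345,267), the dots of black/wood/red at about (308,295), (337,292) and (357,297), and the collar at (240,250). The base is yawed about -0.25.

```bash
cat > m.py <<'E'
from h import *
def blobs(m,lo=4):
    n,l,s,c=cv2.connectedComponentsWithStats(m.astype(np.uint8),connectivity=8)
    return [(int(s[i,4]),c[i].round(2).tolist(),s[i,:4].tolist()) for i in range(1,n) if s[i,4]>=lo]
def hsv(f): return [c.astype(int) for c in cv2.split(cv2.cvtColor(f["color"],cv2.COLOR_BGR2HSV))]
E
python3 - <<'E'
from m import *
R=dict(scene=(205,185,145,125),top=(140,85,190,165))
for n in R:
    f=grab(n); h,s,v=hsv(f); x,y,w,hh=R[n]
    roi=np.zeros(h.shape,bool); roi[y:y+hh,x:x+w]=1
    M=dict(red=((h<6)|(h>174))&(s>170)&(v>90),green=(h>60)&(h<85)&(s>90),blue=(h>95)&(h<130)&(s>80),yellow=(h>20)&(h<35)&(s>130)&(v>100),brass=(h>14)&(h<32)&(s>60)&(v<200))
    print(n)
    for k in M:
        print(k,sorted(blobs(M[k]&roi,3),reverse=True)[:7])
    c=f["color"][y:y+hh,x:x+w]; k=min(800/w,600/hh)
    cv2.imwrite(f"pics/{n}1.png",cv2.resize(c,None,fx=k,fy=k,interpolation=cv2.INTER_CUBIC)); print(k)
    if n=="top":
        g=(M["green"]&roi).astype(np.uint8); cs,_=cv2.findContours(g,0,1); p=np.vstack([c for c in cs if cv2.contourArea(c)>30])
        hu=cv2.approxPolyDP(cv2.convexHull(p),2.5,True)[:,0]; print(hu.tolist()); print([onz(f,q,22)[:2].round(1).tolist() for q in hu])
E
```

```text
scene
red [(252, [268.98, 208.04], [260, 200, 22, 21]), (103, [298.56, 217.94], [288, 214, 22, 9]), (37, [278.81, 215.22], [272, 211, 12, 9]), (8, [283.88, 220.88], [283, 219, 3, 5]), (6, [296.5, 274.67], [295, 274, 4, 2])]
green [(1144, [227.81, 236.63], [210, 213, 41, 70]), (689, [292.31, 279.02], [277, 257, 36, 47]), (460, [250.55, 279.02], [230, 265, 38, 30]), (214, [243.66, 256.48], [239, 242, 11, 31]), (154, [322.68, 259.61], [315, 252, 16, 16]), (70, [295.87, 206.73], [290, 201, 13, 11]), (42, [320.52, 293.74], [317, 290, 8, 8])]
blue []
yellow [(43, [338.49, 269.37], [332, 266, 14, 7]), (8, [311.5, 234.5], [310, 234, 4, 2]), (5, [337.2, 282.4], [336, 282, 3, 2]), (3, [332.0, 280.67], [331, 280, 3, 2])]
brass [(100, [338.0, 269.7], [330, 264, 18, 11]), (66, [268.47, 281.39], [260, 278, 21, 11]), (59, [336.31, 281.12], [330, 274, 15, 11]), (46, [269.72, 294.93], [260, 292, 20, 6]), (31, [285.84, 213.48], [284, 209, 4, 13]), (29, [269.69, 306.62], [261, 303, 18, 7]), (27, [295.89, 231.89], [287, 229, 22, 7])]
4.8
top
red [(409, [275.43, 190.51], [265, 177, 22, 28]), (7, [177.0, 
[... 192 characters left out ...]
], [200, 106, 23, 45]), (483, [276.46, 231.59], [260, 221, 34, 22]), (271, [191.54, 209.29], [182, 200, 21, 19]), (22, [154.14, 181.0], [152, 176, 6, 9])]
blue []
yellow [(12, [215.0, 209.5], [214, 208, 3, 4])]
brass [(107, [183.87, 135.29], [173, 125, 18, 17]), (100, [170.2, 212.18], [160, 202, 16, 18]), (88, [146.62, 135.88], [140, 120, 12, 26]), (19, [215.26, 209.58], [213, 207, 6, 6]), (10, [240.6, 190.0], [237, 188, 7, 4]), (6, [207.5, 112.5], [207, 110, 2, 6]), (6, [176.0, 122.5], [174, 120, 4, 6])]
3.6363636363636362
[[318, 131], [290, 242], [182, 214], [157, 167], [161, 150], [211, 106]]
[[734.4, -127.7], [413.4, -48.6], [490.9, 259.9], [625.9, 335.1], [675.5, 324.9], [805.9, 183.0]]
```

View pics/scene1.png

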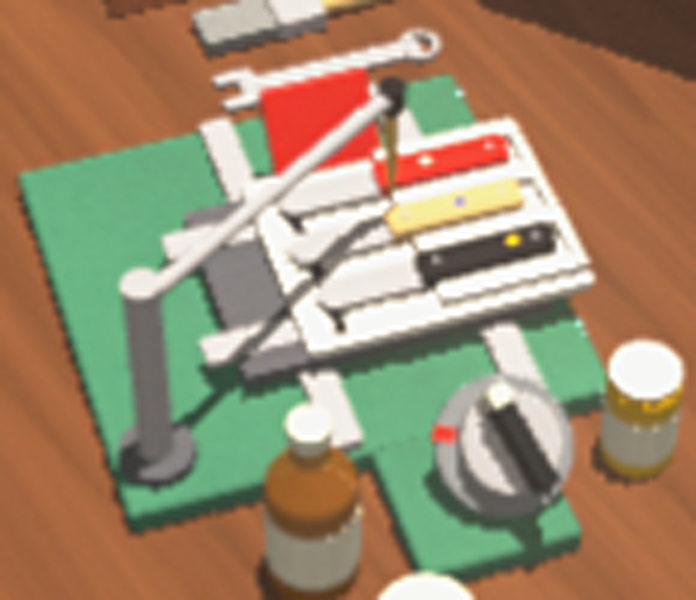

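View pics/top1.png

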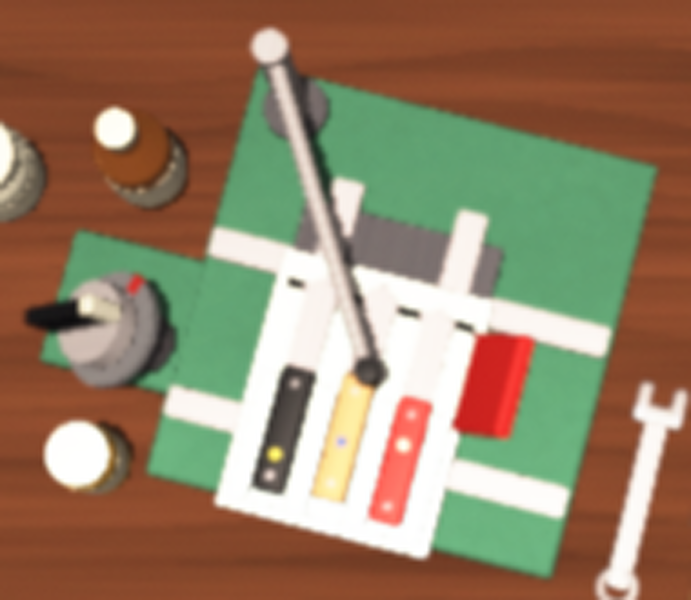

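Scene crop (×4.8, origin 205,185): the dots are at (426,160) red, (459,201) wood and (513,240) black. The tip is at (391,190), the paddle's free edge runs (262,92)–(367,70), the white bar end is at (500,395) and the red mark at (445,433). Top crop (×3.636, origin 140,85): the dots are at (403,445), (341,442) and (274,455), and the paddle's end face runs (523,338)–(499,437).

```bash
cat >> m.py <<'E'
def S(u,v): return ((u+.5)/4.8-.5+205,(v+.5)/4.8-.5+185)
def T(u,v): return ((u+.5)/3.63636-.5+140,(v+.5)/3.63636-.5+85)
def basefit(P): pass
E
python3 - <<'E'
from m import *
s=grab("scene");t=grab("top")
pts=dict(red=((426,160),(403,445)),wood=((459,201),(341,442)),black=((513,240),(274,455)),tip=((391,190),(374,382)),
 padF=((367,70),(531,339)),padN=None,
 carNL=((592,280),(215,505)),white=((500,392),(98,303)),blackend=((545,480),(35,317)),mark=((445,433),(137,284)))
# carrier edges in top, plane z=57
c=[onz(t,T(*q),57)[:2] for q in((284,255),(490,300),(428,557),(215,505))]
for i in range(4):
    d=c[(i+1)%4]-c[i]; print("edge",np.linalg.norm(d).round(1),np.degrees(np.arctan2(d[1],d[0])).round(2))
print("car mid",np.mean(c,0).round(1))
for k,q in pts.items():
    if q:
        p,e=tri((s,S(*q[0])),(t,T(*q[1]))); print(k,p.round(1),np.round(e,1))
print("tip@81 scene",onz(s,S(391,190),81).round(1),"dots75",[onz(s,S(*pts[k][0]),75)[:2].round(1).tolist() for k in("red","wood","black")],[onz(t,T(*pts[k][1]),75)[:2].round(1).tolist() for k in("red","wood","black")])
yaw=-.24
ex=np.array([np.cos(yaw),np.sin(yaw)]);ey=np.array([-ex[1],ex[0]])
# base corners: scene view too
for q in((655,165),(550,577),(258,72),(150,473)): print("base top",onz(t,T(*q),22)[:2].round(1))
for q in((22,175),(452,77),(132,515),(607,393)): print("base scene",onz(s,S(*q),22)[:2].round(1))
for z in(108,):
  for q in((523,338),(499,437)): print("free edge",onz(t,T(*q),z)[:2].round(1))
E
```

```text
edge 163.1 -102.03
edge 203.6 167.04
edge 167.9 76.73
edge 200.1 -14.33
car mid [540.8 100.6]
red [507.3  61.7  75.9] [0.1 0.1]
wood [509.8 108.2  76. ] [0.6 0.6]
black [499.5 158.9  75.7] [0.5 0.5]
tip [552.6  83.8  90. ] [1.1 1.1]
padF [551.7 -11.7 136. ] [36. 36.]
carNL [463.4 205.2  56. ] [1.7 1.7]
white [605.9 288.6 114.9] [2.7 2.7]
blackend [603.2 341.8  80.9] [0.7 0.7]
mark [630.1 267.8  68.5] [0.5 0.5]
tip@81 scene [546.9  77.2  81. ] dots75 [[506.7, 61.1], [509.7, 107.1], [499.5, 158.1]] [[507.5, 61.7], [509.4, 108.7], [499.2, 159.3]]
base top [ 737.3 -132.8]
base top [409.7 -51.2]
base top [810.5 184.3]
base top [488.8 263.1]
base scene [ 735.2 -131. ]
base scene [410.9 -46. ]
base scene [816.1 183.7]
base scene [497.3 268.9]
free edge [585.  -28.4]
free edge [511.  -11.2]
```

```bash
cat >> h.py <<'E'
yaw=-.24; s35,c35=np.sin(np.radians(35)),np.cos(np.radians(35))
B=Ro.from_euler('z',yaw)
Rh=B*Ro.from_euler('x',-145,degrees=True)     # handle grasp
def delta(p,R,note=""):
    s=r.sense(); R0=Ro.from_euler('xyz',s["tcp_rot"])
    print(note,"shift mm",R0.inv().apply(np.array(p)-s["eef_pos"]).round(1),"rot",(R0.inv()*R).as_rotvec().round(3),"clock",round(s["clock"],2))
E
python3 - <<'E'
from h import *
g=np.array([550,-6,90.]); tz=Rh.apply([0,0,1]); print(tz, g-101*tz)
delta(g-121*tz,Rh)
E
```

```text
[ 0.13634063  0.55713657 -0.81915204] [536.22959684 -62.27079398 172.73435647]
 shift mm [ 502.8 -431.8   42.1] rot [0.599 0.144 0.455] clock 0.3
```

>>> send_rows --targets '[0.503,-0.432,0.042,0.599,0.144,0.455,1,0.503,-0.432,0.042,0.599,0.144,0.455,1,0.503,-0.432,0.042,0.599,0.144,0.455,1,0.503,-0.432,0.042,0.599,0.144,0.455,1,0.503,-0.432,0.042,0.599,0.144,0.455,1,0.503,-0.432,0.042,0.599,0.144,0.455,1,0.503,-0.432,0.042,0.599,0.144,0.455,1,0.503,-0.432,0.042,0.599,0.144,0.455,1,0.503,-0.432,0.042,0.599,0.144,0.455,1,0.503,-0.432,0.042,0.599,0.144,0.455,1,0.503,-0.432,0.042,0.599,0.144,0.455,1,0.503,-0.432,0.042,0.599,0.144,0.455,1]'

```text
clock: 1.3
eef_pos: [437.8, -204.2, 199.6]
tcp_rot: [-2.531, -0.001, -0.241]
contact_force: [0.9, -1.2, 0.3]
opening: 0.999
grasp_force: 0.0
```

Run:
```python
from h import *
g=np.array([550,-6,90.]); tz=Rh.apply([0,0,1])
delta(g-121*tz,Rh); print(r.sense()["eef_pos"],r.sense()["qpos"])
```

```text
shift mm [  61.8 -116.7   94.5] rot [ 0.001 -0.001 -0.   ] clock 1.3
[ 437.7809808  -204.18137184  199.6017164 ] [-0.79332926  0.35568855  1.86620978  0.52958287  1.31013632  0.77568435]
```

>>> send_rows --targets '[0.062,-0.117,0.0945,0,0,0,1,0.062,-0.117,0.0945,0,0,0,1,0.062,-0.117,0.0945,0,0,0,1,0.062,-0.117,0.0945,0,0,0,1,0.062,-0.117,0.0945,0,0,0,1,0.062,-0.117,0.0945,0,0,0,1,0.062,-0.117,0.0945,0,0,0,1]'

```text
clock: 1.88
eef_pos: [532.6, -74.8, 189.2]
tcp_rot: [-2.531, -0.001, -0.239]
contact_force: [0.1, -0.3, -0.3]
opening: 0.998
grasp_force: 0.0
```

Run:
```python
from m import *
f=grab("wrist"); print({k:f[k] for k in f if k!="color"}); s=r.sense(); print(s["eef_pos"],s["tcp_rot"],s["qpos"])
cv2.imwrite("pics/w0.png",cv2.resize(f["color"],(800,600),interpolation=cv2.INTER_CUBIC))
```

```text
{'fx': 316.626984643048, 'fy': 316.626984643048, 'cx': 275.4155897840665, 'cy': 212.57611679268928, 'k1': -0.03333026100520225, 'xyz': array([ 591.51646795, -173.98689209,  306.49193846]), 'attitude': array([ 2.82311354,  0.60980493, -1.81129017])}
[532.50786193 -75.40473116 189.32942605] [-2.53146207e+00 -5.97703090e-04 -2.40330041e-01] [-0.50396317  0.36705501  1.8773187   0.64632452  1.16482987  0.96306059]
```

View pics/w0.png

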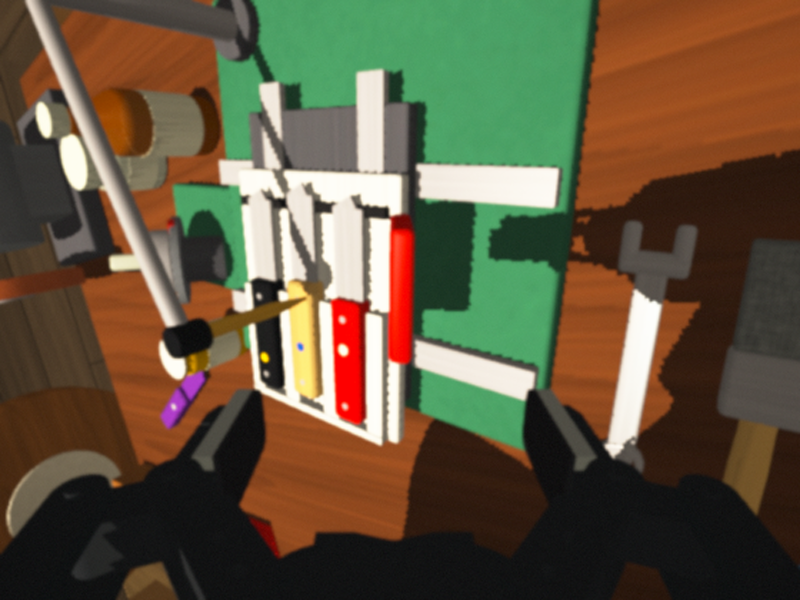

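The wrist view (800×600) shows the paddle edge-on at (401,215)–(400,362). The tip is at (305,297), and the dots are at (343,350) red, (300,347) wood and (264,357) black. The gripper is centred roughly on the paddle.

Run:
```python
from m import *
s=grab("scene");t=grab("top");w=grab("wrist"); W=lambda u,v:((u+.5)*.7-.5,(v+.5)*.7-.5)
ex=B.apply([1,0,0])[:2]; ey=B.apply([0,1,0])[:2]
def sh(k,p,e=None): print(k,p.round(1),"base ax",(p[:2]@ex).round(1),(p[:2]@ey).round(1),"" if e is None else np.round(e,1))
for k,a,b,c in(("red",(426,160),(403,445),(343,350)),("wood",(459,201),(341,442),(300,347)),("black",(513,240),(274,455),(264,357))):
    sh(k,*tri((s,S(*a)),(t,T(*b)),(w,W(*c)))); sh(k+" wrist75",onz(w,W(*c),75))
sh("tip",*tri((s,S(391,190)),(w,W(305,297)))); sh("tip w81",onz(w,W(305,297),81)); sh("tip s81",onz(s,S(391,190),81))
# paddle end face corners top view: far (514..532,338), near (490..508,437); wrist far (401,217) near (400,362)
sh("padfar",*tri((t,T(523,338)),(w,W(401,216)))); sh("padnear",*tri((t,T(499,437)),(w,W(400,362))))
h,S_,v=hsv(w); m=((h<6)|(h>174))&(S_>170)&(v>90); print(sorted(blobs(m),reverse=True)[:3])
sh("tcp",r.sense()["eef_pos"]); print(Rh.inv().apply(np.array([1.,0,0])))
```

```text
red [507.   61.1  74.5] base ax 478.0 179.9 [0.6 0.8 0.6]
red wrist75 [507.3  59.7  75. ] base ax 478.6 178.6 
wood [509.5 107.8  74.8] base ax 469.3 225.8 [0.7 0.9 0.5]
wood wrist75 [509.5 106.8  75. ] base ax 469.5 224.8 
black [499.5 158.6  74.8] base ax 447.5 272.8 [0.6 0.7 0.5]
black wrist75 [500.  157.6  75. ] base ax 448.2 271.9 
tip [549.7  79.   82.9] base ax 515.2 207.4 [1.6 1.6]
tip w81 [550.9  80.2  81. ] base ax 516.1 208.9 
tip s81 [546.9  77.2  81. ] base ax 512.9 205.0 
padfar [590.8 -27.8  92.2] base ax 580.5 113.4 [3.5 3.5]
padnear [510.6 -11.7 101.8] base ax 498.8 110.0 [1.1 1.1]
[(1696, [243.84, 251.26], [231, 209, 27, 88]), (1670, [279.55, 202.67], [271, 151, 18, 104]), (142, [187.36, 375.31], [178, 365, 18, 25])]
tcp [532.5 -76.  189.4] base ax 535.3 52.8 
[ 0.97133797 -0.19471459  0.13634063]
```

>>> send_rows --targets '[0.004,-0.001,0.035,0,0,0,1,0.004,-0.001,0.07,0,0,0,1,0.004,-0.001,0.1,0,0,0,1,0.004,-0.001,0.125,0,0,0,1,0.004,-0.001,0.14,0,0,0,1,0.004,-0.001,0.14,0,0,0,1,0.004,-0.001,0.14,0,0,0,-1,0.004,-0.001,0.14,0,0,0,-1,0.004,-0.001,0.14,0,0,0,-1,0.004,-0.001,0.14,0,0,0,-1,0.004,-0.001,0.14,0,0,0,-1,0.004,-0.001,0.14,0,0,0,-1]' --grip_force 40

```text
clock: 3.08
eef_pos: [556.0, 2.0, 75.0]
tcp_rot: [-2.533, -0.002, -0.241]
contact_force: [3.8, 5.2, -1.5]
opening: 0.158
grasp_force: 44.8
```

Run:
```python
from m import *
s=r.sense(); print(s["opening"],s["grasp_force"],s["contact_force"],s["eef_pos"])
f=grab("wrist")
cv2.imwrite("pics/w1.png",cv2.resize(f["color"],(800,600),interpolation=cv2.INTER_CUBIC))
```

```text
0.1580567732065078 44.81774926185608 [ 3.83741255  5.16375302 -1.52901399] [556.04212829   1.99232953  75.02410164]
```

View pics/w1.png

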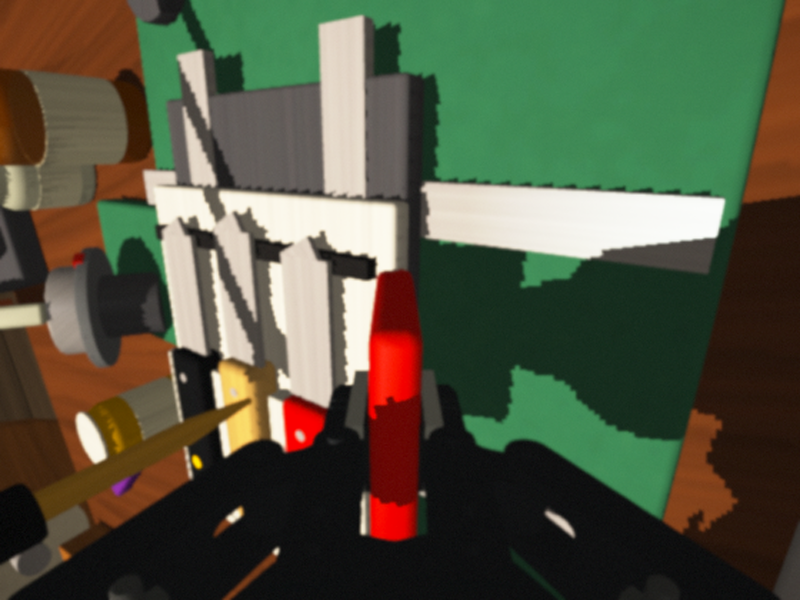

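Grasp is good (13 mm opening). Moving the carrier so that the red dot comes under the pointer: base +37 mm in x, +27.5 mm in y.

>>> send_rows --targets '[0.007,-0.0045,0.003,0,0,0,-1,0.015,-0.009,0.0063,0,0,0,-1,0.022,-0.0135,0.0095,0,0,0,-1,0.03,-0.018,0.0126,0,0,0,-1,0.037,-0.0225,0.0158,0,0,0,-1,0.037,-0.0225,0.0158,0,0,0,-1,0.037,-0.0225,0.0158,0,0,0,-1,0.037,-0.0225,0.0158,0,0,0,-1]'

```text
clock: 3.8
eef_pos: [598.9, 21.2, 75.1]
tcp_rot: [-2.531, -0.001, -0.24]
contact_force: [3.7, 3.4, -6.6]
opening: 0.159
grasp_force: 43.9
```

Run:
```python
from m import *
s=grab("scene");t=grab("top");w=grab("wrist")
print(r.sense()["eef_pos"],r.sense()["contact_force"])
tip=np.array([549.7,79,81])
out=np.zeros((560,800,3),np.uint8)
for i,(n,f) in enumerate((("s",s),("t",t))):
    u,v=proj(f,tip).round().astype(int); print(n,u,v)
    c=f["color"][v-28:v+28,u-20:u+20]; out[:,i*400:i*400+400]=cv2.resize(c,(400,560),interpolation=cv2.INTER_CUBIC)
cv2.imwrite("pics/red.png",out)
cv2.imwrite("pics/wr.png",w["color"])
```

```text
[598.44549785  20.87616912  75.07293594] [ 3.12154893  1.98068009 -7.62980787]
s 286 225
t 244 191
```

View pics/red.png

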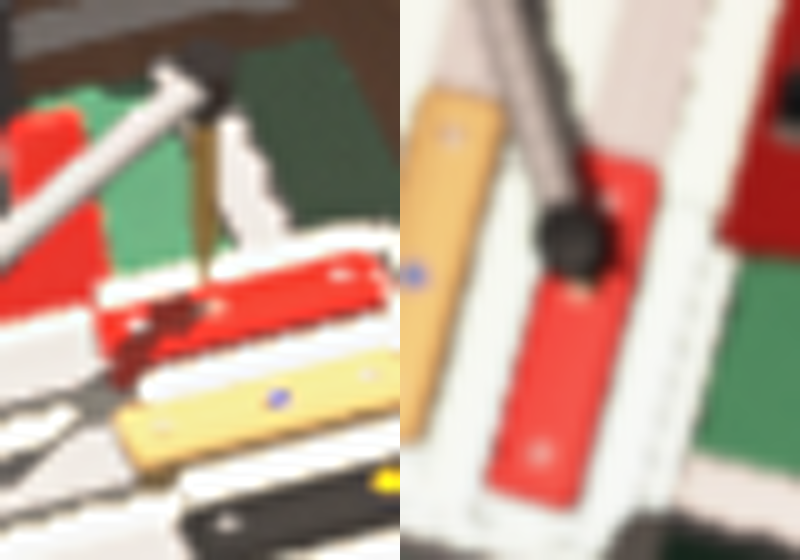

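The crop (×10; scene left, top right) shows the tip at (205,283) beside the red knife's dot at about (215,306), only a few mm off. In the top view the dot is just below the ball, at (582,293). I'll refine with the wrist images.

Run:
```python
from m import *
w0=cv2.resize(cv2.imread("pics/w0.png"),(560,420),interpolation=cv2.INTER_AREA); wr=cv2.imread("pics/wr.png")
w=grab("wrist"); u,v=proj(w,[549.7,79,81]).round().astype(int); print("tip proj",u,v)
a=w0[190:270,170:250]; x0=u-50;y0=v-50; print(x0,y0)
b=wr[y0:y0+100,x0:x0+100] if x0>=0 else wr[y0:y0+100,0:100]
out=np.hstack([cv2.resize(a,(400,400),interpolation=cv2.INTER_CUBIC),cv2.resize(b,(400,400),interpolation=cv2.INTER_CUBIC)])
cv2.imwrite("pics/cmp.png",out)
for n,f in(("scene",grab("scene")),("wr",w)):
    h,s,vv=hsv(f); m=(h>20)&(h<35)&(s>130)&(vv>100); print(n,"yellow",sorted(blobs(m),reverse=True)[:6])
    m=(h>100)&(h<130)&(s>60); print("blue",[q for q in blobs(m) if q[0]<80][:12])
```

```text
tip proj 212 344
162 294
scene yellow [(41, [338.63, 269.49], [332, 267, 14, 6]), (8, [304.75, 244.25], [303, 243, 4, 3]), (6, [335.33, 282.0], [333, 281, 5, 3])]
blue [(11, [379.09, 1.27], [377, 0, 4, 5]), (5, [144.4, 239.6], [144, 238, 2, 4])]
wr yellow [(892, [100.91, 333.46], [81, 313, 39, 44]), (327, [170.86, 280.98], [154, 255, 26, 60]), (64, [137.72, 322.56], [134, 318, 9, 10]), (11, [159.91, 281.91], [159, 278, 3, 9]), (7, [161.57, 289.71], [160, 288, 4, 4]), (4, [161.5, 293.5], [161, 293, 2, 2])]
blue []
```

View pics/cmp.png

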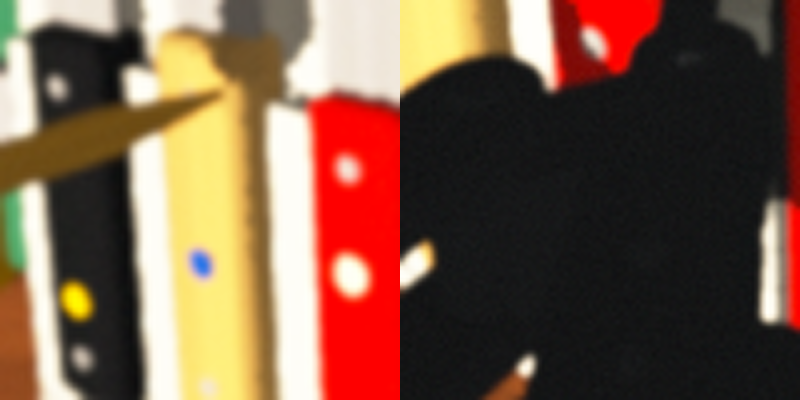

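```bash
cat > d.py <<'E'
from m import *
w0=dict(fx=316.626984643048,fy=316.626984643048,cx=275.4155897840665,cy=212.57611679268928,k1=-0.03333026100520225,xyz=[591.51646795,-173.98689209,306.49193846],attitude=[2.82311354,0.60980493,-1.81129017])
def b(p): q=B.inv().apply(p); return q
P=lambda x,y:(170+(x+.5)/5-.5,190+(y+.5)/5-.5)
D={k:b(onz(w0,P(*q),z)) for k,q,z in(("tip",(224,93),81),("red",(350,275),75),("wood",(201,264),75),("black",(77,300),75))}
def wc(f,kind,near,rad=5):
    c=f["color"].astype(float); bl,g,rd=c[...,0],c[...,1],c[...,2]
    W=dict(yellow=np.minimum(rd,g)-bl,blue=bl-rd,white=np.minimum(bl,g))[kind]
    y0,x0=int(round(near[1]))-rad,int(round(near[0]))-rad; Z=W[y0:y0+2*rad+1,x0:x0+2*rad+1]; Z=np.clip(Z-Z.max()*.4,0,None)
    yy,xx=np.mgrid[y0:y0+2*rad+1,x0:x0+2*rad+1]; return (Z*xx).sum()/Z.sum(),(Z*yy).sum()/Z.sum()
E
python3 - <<'E'
from d import *
for k in D: print(k,D[k].round(1),"to tip",(D["tip"]-D[k])[:2].round(1))
s=grab("scene");t=grab("top");w=grab("wrist")
old=dict(s)
o=cv2.imread("pics/scene0.png"); o=cv2.resize(o,(560,420),interpolation=cv2.INTER_AREA); old["color"]=o
a=b(onz(old,wc(old,"yellow",(311.5,234.5),3),75)); c=b(onz(s,wc(s,"yellow",(304.75,244.25),3),75)); print("scene shift",c-a)
ot=dict(t); ot["color"]=cv2.resize(cv2.imread("pics/top0.png"),(560,420),interpolation=cv2.INTER_AREA)
pa=(215,209.5); A=b(onz(ot,wc(ot,"yellow",pa,3),75))
pb=proj(t,B.apply(A+np.array([37,29,0]))); C=b(onz(t,wc(t,"yellow",pb,3),75)); print("top shift",C-A)
print("black now w",b(onz(w,wc(w,"yellow",(137.7,322.6),7),75)),"top",C,"scene",c)
# red dot offset to tip in the current scene/top
for n,f,tp,dp in(("scene",s,(205,283),(216,306)),):
    X=lambda q:(266+(q[0]+.5)/10-.5,197+(q[1]+.5)/10-.5)
    print("scene tip-dot",(b(onz(f,X(tp),81))-b(onz(f,X(dp),75)))[:2].round(1))
e=proj(s,[549.7,79,75]); print("scene px per 10mm base x,y", [(proj(s,np.array([549.7,79,75])+B.apply(v))-e).round(2) for v in([10,0,0],[0,10,0],[0,0,6])])
E
```

```text
tip [515.3 208.2  81. ] to tip [0. 0.]
red [478.3 179.9  75. ] to tip [37.  28.3]
wood [469.3 225.7  75. ] to tip [ 46.  -17.4]
black [447.9 271.9  75. ] to tip [ 67.4 -63.6]
scene shift [36.52438225 33.02618993  0.        ]
top shift [36.40581031 33.44519013  0.        ]
black now w [483.62820051 306.37380716  75.        ] top [484.43318874 306.577426    75.        ] scene [484.53286875 304.94440529  75.        ]
scene tip-dot [ 1.9 -5.8]
scene px per 10mm base x,y [array([-2.82,  0.71]), array([0.99, 2.04]), array([ 0.  , -1.25])]
```

The pinch itself moved the carrier +5 mm in y. Correcting by base x +0.8 and y -5, then pausing.

>>> send_rows --targets '[0.0008,0.0041,-0.0029,0,0,0,-1,0.0008,0.0041,-0.0029,0,0,0,-1,0.0008,0.0041,-0.0029,0,0,0,-1,0.0008,0.0041,-0.0029,0,0,0,-1]'

```text
clock: 4.53
eef_pos: [597.5, 15.6, 75.0]
tcp_rot: [-2.531, 0.0, -0.24]
contact_force: [-3.1, -2.9, -5.1]
opening: 0.155
grasp_force: 44.5
```

```bash
cat > chk.py <<'E'
from d import *
import sys
# predicted shift of carrier from start so far on argv; measures yellow dot shift in scene and top, averaged
def chk(gx,gy):
    s=grab("scene");t=grab("top")
    res=[]
    for n,f in(("scene",s),("top",t)):
        o=dict(f); o["color"]=cv2.resize(cv2.imread(f"pics/{n}0.png"),(560,420),interpolation=cv2.INTER_AREA)
        p=dict(scene=(311.5,234.5),top=(215,209.5))[n]; A=onz(o,wc(o,"yellow",p,3),75)
        q=proj(f,A+B.apply([gx,gy,0]))
        for _ in range(2): q=wc(f,"yellow",q,3)
        res.append(b(onz(f,q,75)-A)[:2])
        cv2.imwrite(f"pics/last_{n}.png",f["color"])
    print("shift",np.round(res,1).tolist(),"tcp",b(r.sense()["eef_pos"]).round(1),"clock",r.sense()["clock"].__round__(2) if hasattr(r.sense()["clock"],"__round__") else r.sense()["clock"])
chk(float(sys.argv[1]),float(sys.argv[2]))
E
python3 chk.py 37 28.3
```

```text
shift [[36.8, 27.6], [37.0, 27.6]] tcp [576.9 157.2  75.1] clock 4.63
```

>>> send_rows --targets '[0,0,0,0,0,0,-1,0,0,0,0,0,0,-1,0,0,0,0,0,0,-1,0,0,0,0,0,0,-1,0,0,0,0,0,0,-1,0,0,0,0,0,0,-1,0,0,0,0,0,0,-1,0,0,0,0,0,0,-1,0,0,0,0,0,0,-1,0,0,0,0,0,0,-1,0,0,0,0,0,0,-1,0,0,0,0,0,0,-1]'

```text
clock: 5.63
eef_pos: [598.0, 15.8, 75.1]
tcp_rot: [-2.531, -0.0, -0.24]
contact_force: [-3.4, -2.4, -8.2]
opening: 0.162
grasp_force: 44.2
```

>>> send_rows --targets '[0.0015,0.006,-0.0042,0,0,0,-1,0.003,0.012,-0.0084,0,0,0,-1,0.0045,0.018,-0.0126,0,0,0,-1,0.006,0.024,-0.0168,0,0,0,-1,0.0075,0.03,-0.021,0,0,0,-1,0.009,0.0366,-0.0256,0,0,0,-1,0.009,0.0366,-0.0256,0,0,0,-1,0.009,0.0366,-0.0256,0,0,0,-1,0.009,0.0366,-0.0256,0,0,0,-1]'

```text
clock: 6.38
eef_pos: [596.9, -30.7, 75.1]
tcp_rot: [-2.532, -0.002, -0.241]
contact_force: [0.8, -3.0, -11.4]
opening: 0.156
grasp_force: 43.7
```

```bash
python3 chk.py 46 -17.4
```

```text
shift [[46.8, -17.3], [47.3, -16.7]] tcp [587.  112.4  75.1] clock 6.48
```

>>> send_rows --targets '[-0.001,0.0003,-0.0002,0,0,0,-1,-0.001,0.0003,-0.0002,0,0,0,-1,-0.001,0.0003,-0.0002,0,0,0,-1]'

```text
clock: 6.73
eef_pos: [595.4, -29.9, 75.1]
tcp_rot: [-2.532, -0.001, -0.24]
contact_force: [2.9, -1.8, -13.8]
opening: 0.157
grasp_force: 43.6
```

```bash
python3 chk.py 46 -17.4
python3 - <<'E'
from d import *
w=grab("wrist"); u,v=proj(w,[549.7,79,81]).round().astype(int); print(u,v)
s=cv2.imread("pics/last_scene.png"); p=proj(grab("scene"),[549.7,79,79]).round().astype(int); print(p)
x0=max(u-40,0); y0=v-40; print(x0,y0)
a=cv2.resize(w["color"][y0:y0+80,x0:x0+80],(400,400),interpolation=cv2.INTER_CUBIC); c=cv2.resize(s[p[1]-20:p[1]+20,p[0]-20:p[0]+20],(400,400),interpolation=cv2.INTER_CUBIC)
cv2.imwrite("pics/wood.png",np.hstack([a,c]))
E
```

```text
shift [[45.7, -17.2], [45.4, -16.7]] tcp [585.4 112.5  75.2] clock 6.83
165 326
[286 225]
125 286
```

View pics/wood.png

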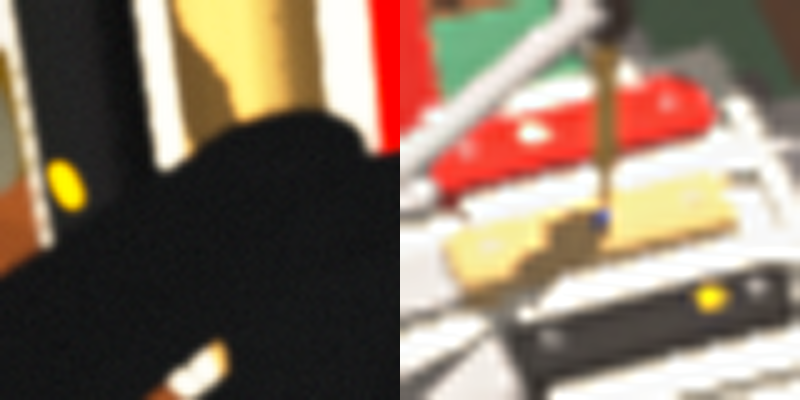

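The crop (scene right) shows the brass tip ending right at the blue dot (600,218), within about 1 mm. Pausing here, then moving to black.

>>> send_rows --targets '[0,0,0,0,0,0,-1,0,0,0,0,0,0,-1,0,0,0,0,0,0,-1,0,0,0,0,0,0,-1,0,0,0,0,0,0,-1,0,0,0,0,0,0,-1,0,0,0,0,0,0,-1,0,0,0,0,0,0,-1,0,0,0,0,0,0,-1,0,0,0,0,0,0,-1,0,0,0,0,0,0,-1,0,0,0,0,0,0,-1]'

```text
clock: 7.93
eef_pos: [595.2, -29.8, 75.2]
tcp_rot: [-2.531, -0.001, -0.24]
contact_force: [2.0, -2.9, -14.5]
opening: 0.158
grasp_force: 43.4
```

>>> send_rows --targets '[0.0035,0.0063,-0.0044,0,0,0,-1,0.007,0.0127,-0.0089,0,0,0,-1,0.0105,0.019,-0.0133,0,0,0,-1,0.014,0.0254,-0.0178,0,0,0,-1,0.0175,0.0318,-0.0222,0,0,0,-1,0.0215,0.0382,-0.0267,0,0,0,-1,0.0215,0.0382,-0.0267,0,0,0,-1,0.0215,0.0382,-0.0267,0,0,0,-1,0.0215,0.0382,-0.0267,0,0,0,-1]'

```text
clock: 8.68
eef_pos: [605.9, -81.4, 75.2]
tcp_rot: [-2.532, -0.003, -0.242]
contact_force: [1.4, -4.6, -15.1]
opening: 0.156
grasp_force: 43.4
```

```bash
python3 chk.py 67.4 -63.6
```

```text
shift [[65.7, -64.5], [68.0, -65.6]] tcp [607.4  65.5  75.2] clock 8.78
```

Run:
```python
from d import *
for n,k,p in(("scene","blue",(300.4,226.6)),("top","blue",(233.5,206.3))):
    f=grab(n); o=dict(f); o["color"]=cv2.resize(cv2.imread(f"pics/{n}0.png"),(560,420),interpolation=cv2.INTER_AREA)
    for _ in range(2): p=wc(o,k,p,2)
    A=onz(o,p,75); q=proj(f,A+B.apply([67.5,-64,0]))
    for _ in range(2): q=wc(f,k,q,2)
    print(n,p,q,b(onz(f,q,75)-A)[:2].round(1))
w=grab("wrist"); h,s,v=hsv(w); m=(h>20)&(h<35)&(s>130)&(v>100); print([q for q in sorted(blobs(m),reverse=True)[:6]], proj(w,[549.7,79,81]),proj(w,B.apply([515.3,208.2,75])))
```

```text
d.py:10: RuntimeWarning: invalid value encountered in scalar divide
  yy,xx=np.mgrid[y0:y0+2*rad+1,x0:x0+2*rad+1]; return (Z*xx).sum()/Z.sum(),(Z*yy).sum()/Z.sum()
Traceback (most recent call last):
  File "d.py", line 9, in wc
    y0,x0=int(round(near[1]))-rad,int(round(near[0]))-rad; Z=W[y0:y0+2*rad+1,x0:x0+2*rad+1]; Z=np.clip(Z-Z.max()*.4,0,None)
              ~~~~~^^^^^^^^^
ValueError: cannot convert float NaN to integer
```

```bash
sed -i 's/Z=np.clip(Z-Z.max()\*.4,0,None)/Z=np.clip(Z-Z.min()-np.ptp(Z)*.4,0,None)/' d.py
python3 - <<'E'
from d import *
# scene: red-knife white dot & blue dot ; top likewise
for n,k,p in(("scene","blue",(300.4,226.6)),("top","blue",(233.5,206.3))):
    f=grab(n); o=dict(f); o["color"]=cv2.resize(cv2.imread(f"pics/{n}0.png"),(560,420),interpolation=cv2.INTER_AREA)
    p=wc(o,k,p,2)
    A=onz(o,p,75); q=proj(f,A+B.apply([67.5,-64,0])); q0=q
    q=wc(f,k,q,2)
    print(n,p,q0,q,b(onz(f,q,75)-A)[:2].round(1))
w=grab("wrist"); h,s,v=hsv(w); m=(h>20)&(h<35)&(s>130)&(v>100); print([q for q in sorted(blobs(m),reverse=True)[:6]], proj(w,B.apply([515.3,208.2,81])),proj(w,B.apply([515.3,208.2,75])))
E
```

```text
scene (np.float64(300.16766020864384), np.float64(226.36736214605065)) [275.01585683 218.26070812] (np.float64(275.0801963993453), np.float64(218.17266775777412)) [ 67.2 -64.3]
top (np.float64(233.40129449838187), np.float64(206.04449838187705)) [261.99491397 188.08570872] (np.float64(261.6613946800863), np.float64(187.9496764917326)) [ 67.6 -63. ]
[(685, [68.3, 325.09], [52, 307, 32, 38]), (327, [170.68, 281.3], [154, 255, 26, 60]), (50, [138.1, 323.58], [135, 319, 8, 9]), (32, [110.91, 308.47], [108, 301, 7, 20]), (27, [161.3, 289.74], [160, 284, 5, 12]), (11, [162.82, 298.45], [161, 297, 4, 4])] [132.20278179 326.02109042] [138.59763544 322.34380118]
```

>>> send_rows --targets '[0,0,0,0,0,0,-1,0,0,0,0,0,0,-1,0,0,0,0,0,0,-1,0,0,0,0,0,0,-1,0,0,0,0,0,0,-1,0,0,0,0,0,0,-1,0,0,0,0,0,0,-1,0,0,0,0,0,0,-1,0,0,0,0,0,0,-1,0,0,0,0,0,0,-1,0,0,0,0,0,0,-1,0,0,0,0,0,0,-1]'

```text
clock: 9.98
eef_pos: [605.0, -80.2, 75.2]
tcp_rot: [-2.531, -0.001, -0.24]
contact_force: [1.8, -3.2, -15.5]
opening: 0.162
grasp_force: 43.3
```

>>> send_rows --targets '[0,0,0,0,0,0,0.3,0,0,0,0,0,0,0.3,0,0,0,0,0,0,0.3,0,0,0,0,0,0,0.3,0,0,0,0,0,0,0.3,0,0,0,0,0,0,0.3,0,0,0,0,0,0,0.3]'

```text
clock: 10.57
eef_pos: [605.0, -80.1, 75.5]
tcp_rot: [-2.531, -0.001, -0.24]
contact_force: [0.7, 0.6, -0.4]
opening: 0.654
grasp_force: 0.0
```

```bash
cat > cb.py <<'E'
from d import *
def cb():
  for n,k,p in(("scene","blue",(300.4,226.6)),("top","blue",(233.5,206.3))):
    f=grab(n); o=dict(f); o["color"]=cv2.resize(cv2.imread(f"pics/{n}0.png"),(560,420),interpolation=cv2.INTER_AREA)
    A=onz(o,wc(o,k,p,2),75); q=wc(f,k,proj(f,A+B.apply([67.5,-64,0])),2)
    print(n,b(onz(f,q,75)-A)[:2].round(1))
if __name__=="__main__": cb(); s=r.sense(); print(s["opening"],s["contact_force"],s["eef_pos"],s["clock"])
E
python3 cb.py
```

```text
scene [ 67.2 -63.9]
top [ 67.5 -63.2]
0.6515068683747546 [ 0.15154166 -0.63789724  0.1391286 ] [604.99041288 -80.13287493  75.30883662] 10.6667
```

```bash
cat >> h.py <<'E'
C=B*Ro.from_euler('x',-35,degrees=True)
def Rc(a): return C*Ro.from_euler('z',a+np.pi/2)*Ro.from_euler('x',np.pi)
ax=C.apply([0,0,1])
E
python3 - <<'E'
from h import *
s=r.sense(); print(s["qpos"],s["eef_pos"])
g=np.array([603,309.5,90]); tz=Rh.apply([0,0,1])
p1=s["eef_pos"]-130*tz; p1[2]=300; delta(s["eef_pos"]-110*tz,Rh,"out"); delta(p1,Rh,"up")
p2=g+130*ax; print(p2); p3=p2.copy(); p3[2]=330
R0=Ro.from_euler('xyz',s["tcp_rot"])
w=(R0.inv()*Rc(.25)).as_rotvec(); print("rot",w, "mid tilt z",[ (R0*Ro.from_rotvec(w*k)).apply([0,0,1]).round(2).tolist() for k in(.25,.5,.75)])
E
```

```text
[-0.45444502  0.613943    1.78019509  0.71463549  1.02596532  0.88855685] [604.99041288 -80.13287493  75.30883662]
out shift mm [ 1.0e-01  0.0e+00 -1.1e+02] rot [ 0.    -0.001  0.   ] clock 10.67
up shift mm [ 1.000e-01 -6.780e+01 -2.268e+02] rot [ 0.    -0.001  0.   ] clock 10.67
[620.7242813  381.92775463 196.48976576]
rot [-0.84935024 -1.09466309 -1.56304739] mid tilt z [[-0.14, 0.37, -0.92], [-0.29, 0.07, -0.95], [-0.29, -0.27, -0.92]]
```

>>> send_rows --targets '[0,0,-0.03,0,0,0,0.3,0,0,-0.065,0,0,0,0.3,0,0,-0.105,0,0,0,1,0,-0.02,-0.14,0,0,0,1,0,-0.04,-0.175,0,0,0,1,0,-0.06,-0.21,0,0,0,1,0,-0.068,-0.227,0,0,0,1,0,-0.068,-0.227,0,0,0,1]'

```text
clock: 11.33
eef_pos: [588.8, -153.9, 305.7]
tcp_rot: [-2.533, -0.009, -0.241]
contact_force: [0.8, -0.5, 0.1]
opening: 0.999
grasp_force: 0.0
```

Run:
```python
from h import *
g=np.array([603,309.5,90]); p=g+130*ax; p[2]=330
delta(p,Rc(.25)); delta((p+r.sense()["eef_pos"])/2+[-20,0,20],Rc(.25)); import cb; cb.cb()
```

```text
shift mm [ -96.6 -447.5  281.2] rot [-0.84  -1.099 -1.565] clock 11.33
 shift mm [ -67.5 -231.4  121.3] rot [-0.84  -1.099 -1.565] clock 11.33
scene [ 67.2 -63.7]
top [ 67.5 -63.2]
```

>>> send_rows --targets '[-0.097,-0.447,0.281,-0.84,-1.099,-1.565,1,-0.097,-0.447,0.281,-0.84,-1.099,-1.565,1,-0.097,-0.447,0.281,-0.84,-1.099,-1.565,1,-0.097,-0.447,0.281,-0.84,-1.099,-1.565,1,-0.097,-0.447,0.281,-0.84,-1.099,-1.565,1,-0.097,-0.447,0.281,-0.84,-1.099,-1.565,1,-0.097,-0.447,0.281,-0.84,-1.099,-1.565,1,-0.097,-0.447,0.281,-0.84,-1.099,-1.565,1,-0.097,-0.447,0.281,-0.84,-1.099,-1.565,1,-0.097,-0.447,0.281,-0.84,-1.099,-1.565,1,-0.097,-0.447,0.281,-0.84,-1.099,-1.565,1,-0.097,-0.447,0.281,-0.84,-1.099,-1.565,1]'

```text
clock: 12.43
eef_pos: [615.4, 348.2, 322.2]
tcp_rot: [-2.971, 0.356, 1.099]
contact_force: [1.3, -0.6, 0.8]
opening: 1.001
grasp_force: 0.0
```

Run:
```python
from h import *
g=np.array([603,309.5,90]); p=g+150*ax; print(r.sense()["eef_pos"],r.sense()["qpos"].round(2))
delta(p,Rc(.25))
```

```text
[615.44786568 348.18499414 322.20467022] [ 0.53  0.66  1.   -0.04  1.87  1.03]
 shift mm [78.9  1.8 88.3] rot [-0.243 -0.306 -0.431] clock 12.43
```

>>> send_rows --targets '[0.079,0.002,0.088,-0.243,-0.306,-0.431,1,0.079,0.002,0.088,-0.243,-0.306,-0.431,1,0.079,0.002,0.088,-0.243,-0.306,-0.431,1,0.079,0.002,0.088,-0.243,-0.306,-0.431,1,0.079,0.002,0.088,-0.243,-0.306,-0.431,1,0.079,0.002,0.088,-0.243,-0.306,-0.431,1,0.079,0.002,0.088,-0.243,-0.306,-0.431,1,0.079,0.002,0.088,-0.243,-0.306,-0.431,1,0.079,0.002,0.088,-0.243,-0.306,-0.431,1]'

```text
clock: 13.18
eef_pos: [625.8, 390.5, 216.0]
tcp_rot: [-2.975, 0.584, 1.621]
contact_force: [0.2, -0.0, -0.1]
opening: 1.001
grasp_force: 0.0
```

Run:
```python
from m import *
s=r.sense(); print(s["eef_pos"],s["tcp_rot"],s["qpos"].round(2))
f=grab("wrist"); print(f["xyz"],f["attitude"]); print("proj grip",proj(f,[603,309.5,90]))
cv2.imwrite("pics/c0.png",cv2.resize(f["color"],(800,600),interpolation=cv2.INTER_CUBIC))
```

```text
[625.82715911 390.45618385 216.0235634 ] [-2.97496205  0.58411451  1.62143045] [ 0.71  0.84  0.98 -0.35  1.83  0.71]
[642.40624563 535.23449601 289.37143724] [ 2.2326712   0.13953957 -0.04314306]
proj grip [273.72814286 192.37291968]
```

View pics/c0.png

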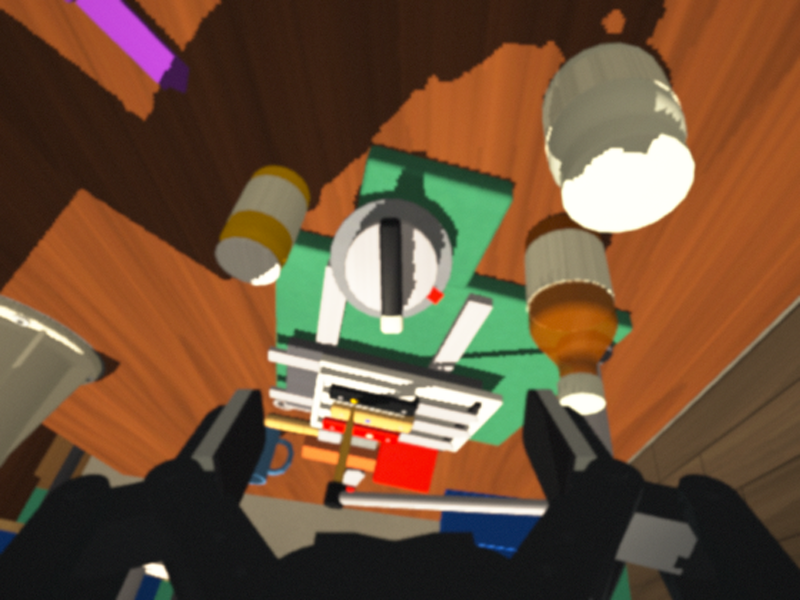

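The wrist view shows the yellow dot right under the pointer tip at (353,402). The collar bar runs from (390,220), black end, to (391,330), white end. It is aligned with the tool's x, the red mark is at (435,295), and the collar disc is centred at about (391,258).

Run:
```python
from m import *
f=grab("wrist"); s=r.sense(); W=lambda u,v:((u+.5)*.7-.5,(v+.5)*.7-.5)
R0=Ro.from_euler('xyz',s["tcp_rot"])
g_,v_=None,None
h,S_,v=hsv(f); m=(v<60); m[:145]=0;m[235:]=0;m[:,:262]=0;m[:,285:]=0
ys=[y for y in range(165,215)]; xs=[np.mean(np.where(m[y,255:292])[0])+255 for y in ys]; print(np.polyfit(ys,xs,1), xs[0],xs[-1])
def onp(uv,d):
    o,k=ray(f,uv); return o+k*(d-ax@o)/(ax@k)
for d in(330,338,345):
    P=[onp(W(390,219),d),onp(W(391,318),d),onp(W(391,331),d-8)]
    L=P[0]-P[1]; Lc=C.inv().apply(P[1]-P[0]); print(d,[p.round(1).tolist() for p in P],np.linalg.norm(L).round(1),"angle",np.arctan2(Lc[0],-Lc[1]).round(3))
    mid=(P[0]+P[1])/2; print(" mid in tool",R0.inv().apply(mid-s["eef_pos"]).round(1))
# disc (92) centre via rim: mark direction
for d in(338-32-20,):
    M=onp(W(435,296),d); print("mark",M.round(1))
    for nm in("scene","top"): pass
t=grab("top");sc=grab("scene")
print("mark tri",tri((f,W(435,296)),(t,T(137,284)),(sc,S(445,433))))
print("white tri",tri((f,W(391,318)),(t,T(98,300))))
print("white tri s",tri((f,W(391,318)),(sc,S(500,390))))
print("blk tri s",tri((f,W(390,219)),(sc,S(548,485))),tri((f,W(390,219)),(t,T(30,317))))
```

```text
[1.07147074e-01 2.56007053e+02] 273.0 278.0
330 [[601.0, 341.3, 70.7], [604.4, 285.3, 108.2], [603.8, 270.4, 108.7]] 67.5 angle 0.249
 mid in tool [  6.7  -2.3 150.2]
338 [[602.2, 346.6, 76.6], [605.5, 292.2, 113.1], [604.8, 277.4, 113.5]] 65.6 angle 0.249
 mid in tool [  8.7  -2.2 142.2]
345 [[603.2, 351.2, 81.9], [606.4, 298.1, 117.5], [605.7, 283.6, 117.7]] 64.0 angle 0.249
 mid in tool [ 10.5  -2.1 135.2]
mark [631.9 261.5  66.1]
mark tri (array([630.85458177, 267.78679689,  70.1264403 ]), [np.float64(1.4999253822674339), np.float64(0.8281315305632342), np.float64(1.3430834785567747)])
white tri (array([607.89408591, 288.42902839, 111.26302595]), [np.float64(2.997626403656483), np.float64(2.997626403656498)])
white tri s (array([603.43180556, 288.21263104, 111.8923083 ]), [np.float64(2.0109381523466405), np.float64(2.010938152346695)])
blk tri s (array([600.42882409, 340.44115641,  70.87728005]), [np.float64(0.9624687423190346), np.float64(0.9624687423190808)]) (array([602.68877759, 347.05034585,  77.30879862]), [np.float64(0.42639046490708477), np.float64(0.42639046490727484)])
```

Run:
```python
from m import *
f=grab("wrist"); s=r.sense(); W=lambda u,v:((u+.5)*.7-.5,(v+.5)*.7-.5)
R0=Ro.from_euler('xyz',s["tcp_rot"])
def onp(uv,d):
    o,k=ray(f,uv); return R0.inv().apply(o+k*(d-ax@o)/(ax@k)-s["eef_pos"])
for d in(279,283,287):
    L,Rr,Tp,Bt=[onp(W(*q),d) for q in((331,258),(452,258),(391,198),(391,319))]
    print(d,"disc x",Tp[0].round(1),Bt[0].round(1),"mid",((Tp+Bt)/2).round(1)[:1],"y",L[1].round(1),Rr[1].round(1),((L+Rr)/2)[1].round(1))
    M=onp(W(435,296),d); print(" mark",M.round(1))
```

```text
279 disc x 49.1 -46.6 mid [1.2] y -48.7 45.0 -1.8
 mark [-27.2  32.7 200.8]
283 disc x 49.4 -45.1 mid [2.1] y -48.1 44.5 -1.8
 mark [-25.9  32.3 196.8]
287 disc x 49.8 -43.7 mid [3.1] y -47.6 44.0 -1.8
 mark [-24.7  31.9 192.8]
```

>>> send_rows --targets '[0.003,-0.002,0.03,0,0,0,0,0.003,-0.002,0.06,0,0,0,0,0.003,-0.002,0.09,0,0,0,0,0.003,-0.002,0.12,0,0,0,0,0.003,-0.002,0.145,0,0,0,0,0.003,-0.002,0.16,0,0,0,0,0.003,-0.002,0.171,0,0,0,0,0.003,-0.002,0.171,0,0,0,0,0.003,-0.002,0.171,0,0,0,0]'

```text
clock: 14.18
eef_pos: [600.0, 300.3, 75.8]
tcp_rot: [-2.976, 0.584, 1.623]
contact_force: [-2.3, 2.9, 8.6]
opening: 0.499
grasp_force: 4.3
```

>>> send_rows --targets '[0,0,0,0,0,0,-1,0,0,0,0,0,0,-1,0,0,0,0,0,0,-1,0,0,0,0,0,0,-1,0,0,0,0,0,0,-1,0,0,0,0,0,0,-1]' --grip_force 50

```text
clock: 14.68
eef_pos: [600.8, 302.2, 77.0]
tcp_rot: [-2.979, 0.581, 1.622]
contact_force: [-1.5, 9.6, 15.3]
opening: 0.158
grasp_force: 56.4
```

```bash
python3 - <<'E'
from h import *
s=r.sense(); print(s["eef_pos"],s["tcp_rot"],s["contact_force"],s["opening"],s["qpos"].round(2)); delta(s["eef_pos"],Rc(1.15))
E
python3 cb.py
```

```text
[600.82925054 302.1869144   77.03986801] [-2.97889362  0.58117334  1.62227331] [-1.46278988  9.57807413 15.34286316] 0.1576875403469924 [ 0.65  0.84  1.29 -0.37  1.5   0.76]
 shift mm [0. 0. 0.] rot [ 0.007 -0.007 -0.907] clock 14.68
scene [ 67.2 -64.9]
top [ 67.4 -63.3]
0.15628176170069388 [-1.116153   10.17625449 16.34553361] [600.75673504 302.18992129  77.00978267] 14.7833
```

>>> send_rows --targets '[0,0,-0.003,0,0,-0.075,-1,0,0,-0.003,0,0,-0.15,-1,0,0,-0.003,0,0,-0.225,-1,0,0,-0.003,0,0,-0.3,-1,0,0,-0.003,0,0,-0.375,-1,0,0,-0.003,0,0,-0.45,-1,0,0,-0.003,0,0,-0.525,-1,0,0,-0.003,0,0,-0.6,-1,0,0,-0.003,0,0,-0.675,-1,0,0,-0.003,0,0,-0.75,-1,0,0,-0.003,0,0,-0.825,-1,0,0,-0.003,0,0,-0.902,-1]'

```text
clock: 15.78
eef_pos: [601.1, 302.3, 77.0]
tcp_rot: [-2.581, 0.234, 2.547]
contact_force: [4.0, 5.0, 0.5]
opening: 0.156
grasp_force: 54.1
```

>>> send_rows --targets '[0,0,0,0,0,0,-1,0,0,0,0,0,0,-1,0,0,0,0,0,0,-1,0,0,0,0,0,0,-1]'

```text
clock: 16.12
eef_pos: [601.1, 302.3, 77.0]
tcp_rot: [-2.582, 0.236, 2.544]
contact_force: [4.3, 5.2, 2.1]
opening: 0.153
grasp_force: 54.3
```

```bash
python3 - <<'E'
from h import *
s=r.sense(); print(s["eef_pos"],s["tcp_rot"],s["contact_force"],s["wrist_torque"],s["opening"],s["qpos"].round(2)); delta(s["eef_pos"],Rc(1.15))
E
python3 cb.py
```

```text
[601.11260222 302.3471919   76.95291907] [-2.58164242  0.2359617   2.54403258] [4.29894446 5.20444284 2.13945795] [ 0.649106    0.31502328 -0.1917155 ] 0.15342964934252284 [ 0.65  0.84  1.29 -0.37  1.51 -0.14]
 shift mm [0. 0. 0.] rot [ 0.007 -0.004 -0.005] clock 16.12
scene [ 67.2 -64.8]
top [ 67.4 -63.3]
0.15247505797407937 [3.00981015 4.40001818 1.64340829] [601.09695032 302.38262765  76.94431871] 16.2167
```

>>> send_rows --targets '[0,0,0,0,0,0,-0.2,0,0,0,0,0,0,-0.2,0,0,0,0,0,0,-0.2,0,0,0,0,0,0,-0.2,0,0,0,0,0,0,-0.2,0,0,-0.02,0,0,0,-0.2,0,0,-0.055,0,0,0,-0.2,0,0,-0.095,0,0,0,-0.2,0,0,-0.13,0,0,0,-0.2,0,0,-0.165,0,0,0,-0.2,0,0,-0.17,0,0,0,-0.2,0,0,-0.17,0,0,0,-0.2]'

```text
clock: 17.22
eef_pos: [623.8, 396.7, 217.7]
tcp_rot: [-2.581, 0.237, 2.545]
contact_force: [-0.3, -0.3, -1.1]
opening: 0.4
grasp_force: 0.0
```

```bash
python3 - <<'E'
from m import *
f=grab("wrist"); s=r.sense(); print(s["eef_pos"],s["contact_force"])
cen=np.array([601.1,302.3,77])+ax*(32-2)  # bar top middle approx
u=proj(f,cen); print("bar top mid px",u)
h,S_,v=hsv(f); x0,y0=int(u[0])-50,int(u[1])-60
m=np.zeros(v.shape,np.uint8); m[y0:y0+120,x0:x0+100]=(v<50)[y0:y0+120,x0:x0+100]
n,l,st,c=cv2.connectedComponentsWithStats(m)
for i in range(1,n):
    if st[i,4]>60:
        q=np.argwhere(l==i)[:,::-1].astype(np.float32); (cx,cy),(w,hh),a=cv2.minAreaRect(q); vx,vy,_,_=cv2.fitLine(q,cv2.DIST_HUBER,0,.01,.01).ravel()
        P=[]
        for k in(-15,15):
            o,d=ray(f,(cx+k*vx,cy+k*vy)); P.append(o+d*((ax@cen)-ax@o)/(ax@d))
        L=C.inv().apply(P[1]-P[0]); print(st[i],(cx,cy),(w,hh),"bar angle",np.arctan2(L[0],-L[1])%np.pi)
R=((h<6)|(h>174))&(S_>170)&(v>90)
print([q for q in sorted(blobs(R),reverse=True)[:5]])
E
python3 cb.py
```

```text
[623.19272103 395.30103375 215.67841748] [-0.37585562  0.05936602  0.11472199]
bar top mid px [276.48767252 199.03413365]
[270 156  13  67 768] (276.0, 189.0) (66.0, 12.0) bar angle 1.14674526918525
[(1551, [144.35, 270.66], [117, 236, 52, 62]), (246, [75.84, 247.98], [64, 241, 25, 14]), (227, [133.31, 221.37], [124, 210, 20, 25])]
scene [ 67.3 -65.3]
top [ 67.4 -63.3]
0.401706277345222 [-0.6259773   0.78416273 -0.66833952] [622.57498035 393.88044511 213.91731646] 17.3667
```

>>> send_rows --targets '[0,0,-0.04,0,0,0,0,0,0,-0.08,0,0,0,0,0,0,-0.12,0,0,0,0,0,0,-0.16,0,0,0,0,0,0,-0.16,0,0,0,0,0,0,-0.16,0,0,0,0]'

```text
clock: 17.87
eef_pos: [645.8, 484.5, 347.4]
tcp_rot: [-2.58, 0.236, 2.545]
contact_force: [-0.0, -0.0, -0.6]
opening: 0.5
grasp_force: 0.0
```

```bash
python3 cb.py
python3 - <<'E'
from d import *
for n,near in(("scene",(298.9-0,218)),("top",(250.6,207.1))):
    f=grab(n); o=dict(f); o["color"]=cv2.resize(cv2.imread(f"pics/{n}0.png"),(560,420),interpolation=cv2.INTER_AREA)
    near=wc(o,"white",S(426,160) if n=="scene" else T(403,445),2); A=onz(o,near,75)
    q=wc(f,"white",proj(f,A+B.apply([67.4,-63.6,0])),2); print(n,"red dot shift",b(onz(f,q,75)-A)[:2].round(1))
    q0=proj(f,B.apply([515.3,208.2,75])); c=f["color"][int(q0[1])-4:int(q0[1])+6,int(q0[0])-5:int(q0[0])+6].astype(int)
    Y=np.argwhere(np.minimum(c[...,1],c[...,2])-c[...,0]>70); print(" yellow px near tip mean",(Y.mean(0)[::-1]+[int(q0[0])-5,int(q0[1])-4]).round(1),"expected",q0.round(1))
    p=proj(f,B.apply(np.array([0,0,0])));
E
```

```text
scene [ 67.3 -65.3]
top [ 67.4 -63.3]
0.4986204424607267 [ 0.93272816 -0.54166403 -0.41708168] [645.17329821 482.62108998 344.48278854] 17.9667
scene red dot shift [ 65.3 -70.8]
 yellow px near tip mean [286.5 226. ] expected [285.7 226.3]
top red dot shift [ 67.2 -63.6]
 yellow px near tip mean [243.8 192.2] expected [244.1 191.6]
```

```bash
python3 -c "
from rig import r
print(r.sign_off())"
```

```text
the job is handed in; nothing more can be done
None
```

The job is handed in: the pointer stood over the red, wooden and then black knife's dot, each within about 1 mm by my measurements and with a pause of over a second at each. The black dot was left under the pointer, the collar bar measured 1.147 rad against the 1.15 mark, and the arm was clear of everything by about 18 s.

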